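Lock the moisture meter's battery hatch with its slot key

ROBOT

A 7-joint arm with a two-finger parallel gripper is mounted at the origin on the work surface. World frame = base frame: x ahead of the robot, y to its left, z up, the work surface at z = 0. Lengths are in mm, angles in degrees, forces in N, time in s.
With the tool pointing down it reaches from about 425 to 1025 mm from the base axis. Payload 9.4 kg.
Tool frame: the origin (TCP) lies between the finger pads; the fingertips stand 11 mm ahead of it and the grasp point (between the pads) lies 8 mm behind it (r.finger_overhang is the z of the fingertips in the tool frame, in mm); z points along the fingers, y is the line along which they close (so a half turn about z gives the same grasp; the last joint's range is limited). The gripper opens to 85 mm and grips with 20 to 120 N. Pads are 22 mm wide; open, the fingers measure 114 mm over their backs; the gripper's body (76 mm by 85 mm) begins 54 mm behind the grasp point. The pads swing forward as they close: fully open they stand 13 mm farther back than shut.
Start: joints at [72.267, 34.337, -0.143, 91.639, 0.103, 54.024, -4.572], TCP at [167.25, -705.444, 242.275] pointing down, gripper open.
Joint ranges: [-147.43, 147.43], [-19.82, 112.94], [-74.19, 73.91], [6.32, 146.72], [-59.91, 239.91], [6.04, 106.73], [-150.56, 150.56]. Speed limits (degrees/s): [127.2, 127.2, 172.46, 172.46, 180, 180, 180].

INTERFACE

Orientations are given as a 3x3 rotation matrix whose columns are the frame's x, y, z axes.
In Python, from rig import readout, imaging, r gives the robot as it stands.
- The arm moves only by the tool apply_moves, never from a script. Its argument "deltas" is text: rows parted by semicolons, each of 4 numbers parted by spaces: the shift along the tool's x, y, z in units of 30 mm (1.0 is 30 mm), then the turn about the tool's z in rad. In form: dx dy dz twist; .... A call has exactly 5 rows; each row shifts and turns the commanded pose from where the row before left it, along the tool's axes as they then stand; what a row does not reach is not made up. A row lasts 1/8 s, in which the tool goes at most 62.5 mm and 10.7 degrees, less where a joint would pass 70% of its speed; a pose out of reach is approached as far as the arm can. A call is refused whole if a number of a shift passes 1 or a number of a turn 0.188, either way. A call with a gripper value outside its range is refused whole. "fingers" is the gripper's target within -1 to 1 (fully open at 1, half-way at 0, shut at -1), set as the call begins (left out, the last holds). The fingers move at their own pace and stop on an object; "force" is the grip in N (left out, the last holds). Time passes only in rows, so rows that do not move let the fingers close, or fill a call up. It gives the time, the measured TCP pose, the force, the opening and the grip force at its end, in the units of the state.
- readout.get_state(): the state, without advancing time (a new reading comes with each control period).
- imaging.get_image(name): name is "scene" or "top"; returns the picture (400x640x3 uint8, red, green, blue); there is no depth.
- imaging.calibration(name): a dict with "intrinsics" (3x3 intrinsics, pixels), "R" (3x3) and "t" (3): a world point X has camera coordinates R X + t. Camera axes: x right, y down, z forward; pixel columns grow to the right and rows downward; lengths in mm; the calibration is good to about 2 mm. A picture is of the moment at which its call begins. calibration takes no time and is no camera call.
- r.sign_off(): hands the job in; it is judged then, once.
The state is a dict: "t": time; "joint_pos": joint angles; "qd": joint speeds; "joint_efforts": joint torques, N m; "position": TCP position; "eef_rot": TCP orientation; "force": force on the tool from outside, world axes, zero at the start; "wrist_torque": the same for the moment, N m; "grip_width": finger opening in mm; "gripper_force": force on a finger pad.
Only numpy, scipy, OpenCV 4.12 (cv2) and the standard library are available. Lean on these libraries where they do the work, as an engineer would, in place of code of your own. Each camera call takes 0.05 s, during which the arm holds its last target. There are 200 camera calls.

TASK

The battery hatch of the grey moisture meter is shut but not locked. Take the orange slot key out of its wooden stand, fit the blade into the slot of the red lock, press the lock down against its spring and, keeping it pressed, turn it a quarter turn clockwise (seen from above) until it just meets its stop, so that it springs back up locked. Then put the key back upright in its stand; be gentle, never forcing the lock down or against its stop, and leave everything else where it is.

Things in the scene. Friction and masses are not known exactly. Their poses are not given: they have to be found in the camera images.
- meter: Grey bench moisture meter, fixed; case 180 (its x) x 200 (its y) mm, flat top 58 mm above its origin under the case's centre (the feet adjust: origin 0 to 12 mm above the bench). A black hatch plate 94 (x) x 88 (y) x 4 mm lies on the top and carries the red lock. The plate floats: it may sit up to 7.5 mm either way along the meter's x (not y); sideways pushes under about 10 N do not shift it.
- lock_nominal (a point): Point fixed to the meter (same axes), x = -20, y = +45, z = 74 mm from its origin: nominal centre of the red lock head's flat top at rest, 12 mm above the hatch plate. The real head, which is not measured, is up to 7.5 mm from here along the meter's x. The head is round, 40 mm across, with a straight slot, open-ended, 5.5 mm wide, 5.5 mm deep, black floor, no chamfer.
- lock (a joint): Red lock head's angle, rad, growing clockwise from above. The slot runs along the meter's y at 0, its x at 1.571: hard stop, locked. Starts at 0 to 0.2. Turning takes about 0.06 N m; over about 0.25 N m at the stop harms it. Push-and-turn: between about 0.25 and 1.4 it turns only while pressed down over 3.5 mm, else a lug blocks it. Let go beyond 1.4, it springs up locked; let go earlier, it stays down.
- plunger (a joint): How far the lock head is pressed down, m: 0 at rest, 0.005 at the hard bottom. The spring takes about 4 N to begin and 9 N at the bottom; pressing much past 20 N, or turning hard on top of that, harms the lock (limit 45 N of contact in all).
- key: Loose slot key, about 80 g, upright in the stand: steel blade 4 mm thick (its x) x 20 mm wide (its y), 30 mm long, pointing down; above it an orange handle 16 (x) x 36 (y) x 45 mm high with flat sides, gripped across its 16 mm. Origin at the middle of the blade's lower edge, z up; the handle spans 30 to 75 mm above it. The same either way round (half turn about z).
- stand: Fixed dark-brown wood block 90 x 90 x 45 mm high, origin under its centre. A rectangular well in the middle of its top, 8 mm (stand's x) x 25 mm (stand's y), 36 mm deep, takes the key's blade; the handle's underside then rests on the block's top, with the key's origin 15 mm above the stand's origin.
- gauge_block: Bystander: steel block 34 x 34 x 14 mm lying on the meter's top beside its display; origin under its centre.
- offcut: Bystander: small wood offcut 50 x 35 x 20 mm on the bench beside the stand; origin under its centre.
- sample_a: Bystander: glued-timber sample 100 x 90 x 90 mm on the bench; origin under its centre.
- sample_b: Bystander: glued-timber sample 90 x 90 x 80 mm on the bench; origin under its centre.
- pencil: Bystander: red round pencil, 8 mm thick, about 160 mm long, lying to the right; origin under its middle.
- screwdriver: Bystander: yellow-handled screwdriver lying on the bench beyond the meter and stand.
- caliper: Bystander: steel caliper with black head, 170 mm long, lying to the left.
There are look-alikes about, which are no part of the job. There is more than one size of the stand; the job needs the smaller. Of the things that look like the key, the smaller one is meant.

How it is judged:
By the outcome, as a careful person would: the job done as asked, in the order asked, and still so for the second after the job is handed in, with the robot touching nothing.
It also fails if it takes over 72 s, if anything falls off the work surface, if the arm or the gripper's body presses on something with over 40 N, if the wrist force passes 120 N, or if a joint passes its speed limit or range.

## Working session

There is one attempt and no reset: what is moved stays moved. The work goes in short steps, Python scripts to look and compute and a tool call to move; the robot and the scene stay as the last step left them, time stands still between calls to the robot, and variables do not carry over. Pictures are saved under pics/ and viewed, at most 10 in all, crops included, and the job is handed in when it is done.

Besides the shell and the picture viewer there is one more tool, called after "Call:" as name(argument=value, ...), one argument or row to a line, values as JSON. apply_moves: Moves the arm, as the interface text tells. Its arguments: {"type":"object","properties":{"deltas":{"type":"string"},"fingers":{"type":"number"},"force":{"type":"number"}},"required":["deltas"]}

```bash
mkdir -p pics
python3 - <<'E'
from rig import readout, imaging, r
import cv2
s=readout.get_state()
print(s)
for n in("scene","top"):
    im=imaging.get_image(n); cv2.imwrite(f"pics/{n}0.png",im[:,:,::-1]); c=imaging.calibration(n); print(n,c)
E
```

```text
{'t': 0.0, 'joint_pos': array([72.26669888, 34.38364928, -0.14657923, 91.68181063,  0.10425255,
       54.02299201, -4.57396298]), 'qd': array([ 0.03428533,  0.01734285,  0.06464542,  0.01996529, -0.07908083,
        0.1055636 ,  0.03149586]), 'joint_efforts': array([ 4.17985075e-05, -7.76464891e+01,  1.56501599e+00, -2.58009052e+01,
        1.23673776e-02,  9.03910201e-03, -8.56164291e-06]), 'position': array([ 167.14609574, -704.99780091,  241.42218175]), 'eef_rot': array([[ 9.73011230e-01,  2.30757227e-01, -4.99003934e-04],
       [ 2.30757718e-01, -9.73010148e-01,  1.45872266e-03],
       [-1.48925097e-04, -1.53450253e-03, -9.99998812e-01]]), 'force': array([ 0.0072063 ,  0.72130771, -0.33723057]), 'wrist_torque': array([ 0.0112911 , -0.05529175, -0.06690368]), 'gripper_force': 0.0, 'grip_width': 85.57638275445319}
scene {'intrinsics': array([[407.24261377,   0.        , 323.9566139 ],
       [  0.        , 407.24261377, 202.85088074],
       [  0.        ,   0.        ,   1.        ]]), 'R': array([[-0.53980742,  0.84174211, -0.00884147],
       [ 0.72537458,  0.45980045, -0.51226484],
       [-0.42712958, -0.28293774, -0.85878202]]), 't': array([ 319.61392612, -402.313479  , 1510.76566896])}
top {'intrinsics': array([[412.54217027,   0.        , 323.7823184 ],
       [  0.        , 412.54217027, 196.07959412],
       [  0.        ,   0.        ,   1.        ]]), 'R': array([[ 0.05743249, -0.9983446 ,  0.00309234],
       [-0.97655406, -0.05682208, -0.2076377 ],
       [ 0.20746969,  0.00890531, -0.97820091]]), 't': array([ -18.67705547,  583.28514303, 1008.40726452])}
```

View pics/scene0.png

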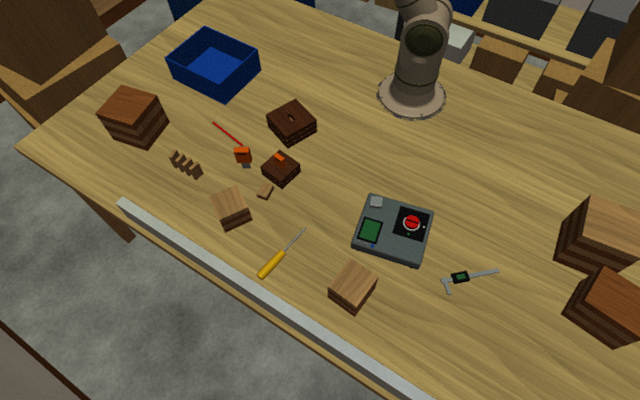

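View pics/top0.png

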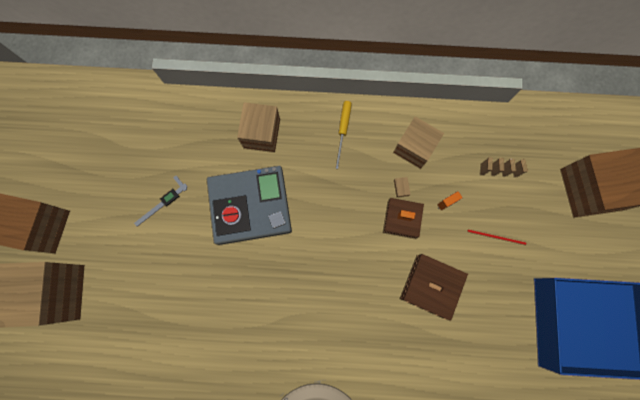

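The scene view shows the small stand at about (281,168) with the orange key upright in it. The meter is at (393,230), with the red lock at (412,223). In the top view the key is at (407,214), the lock at (231,215), and a look-alike key lies at (450,200). I'll measure next.

```bash
cat > h.py <<'E'
import numpy as np, cv2
from rig import imaging
C={n:imaging.calibration(n) for n in("scene","top")}
def ray(n,p):
    c=C[n];d=c["R"].T@np.linalg.inv(c["intrinsics"])@[p[0],p[1],1];return -c["R"].T@c["t"],d
def onz(n,p,z):
    o,d=ray(n,p);return o+d*(z-o[2])/d[2]
def tri(ps,pt):
    a,d=ray("scene",ps);b,e=ray("top",pt)
    k=np.linalg.lstsq(np.c_[d,-e],b-a,rcond=None)[0]
    p,q=a+d*k[0],b+e*k[1];return (p+q)/2,np.linalg.norm(p-q)
def proj(n,X):
    c=C[n];q=c["intrinsics"]@(c["R"]@np.array(X)+c["t"]);return q[:2]/q[2]
E
python3 - <<'E'
from h import *
I={n:cv2.imread(f"pics/{n}0.png") for n in C}
def crop(n,x,y,w,h,k): return cv2.resize(I[n][y:y+h,x:x+w],None,fx=k,fy=k,interpolation=cv2.INTER_CUBIC)
a=np.hstack([crop("top",196,160,104,92,4),crop("top",376,170,92,92,4)])
b=np.hstack([crop("scene",346,186,104,92,4),crop("scene",250,138,92,92,4)])
cv2.imwrite("pics/crops.png",cv2.resize(np.vstack([a,b]),(784*600//736,600)) )
cv2.imwrite("pics/crops.png",np.vstack([a,b])[:, :] if 0 else cv2.resize(np.vstack([a,b]),(639,600)))
P={}
for n in I:
    hsv=cv2.cvtColor(I[n],cv2.COLOR_BGR2HSV)
    H,S,V=cv2.split(hsv)
    for nm,lo,hi in(("red",(0,150,120),(5,255,255)),("red2",(174,150,120),(180,255,255)),("orange",(6,200,150),(13,255,255))):
        m=cv2.inRange(hsv,lo,hi); k,l,st,ce=cv2.connectedComponentsWithStats(m)
        for i in range(1,k):
            if st[i,4]>12: print(n,nm,st[i],ce[i])
E
```

```text
scene red [213 122  30  24  62] [227.         133.30645161]
scene red [406 215  13   8  54] [412.66666667 218.05555556]
scene red [405 220  13   8  55] [410.49090909 223.74545455]
scene orange [234 147  15   5  72] [240.90277778 148.98611111]
scene orange [274 153  10   8  39] [278.25641026 156.25641026]
top red [223 207  15   7  70] [229.82857143 210.48571429]
top red [224 214  14   8  78] [230.73076923 217.61538462]
top red [468 230  58  15 121] [496.66115702 236.73553719]
top orange [444 192  18  14 121] [452.25619835 198.57024793]
top orange [402 211  13   7  45] [409.22222222 213.66666667]
```

View pics/crops.png

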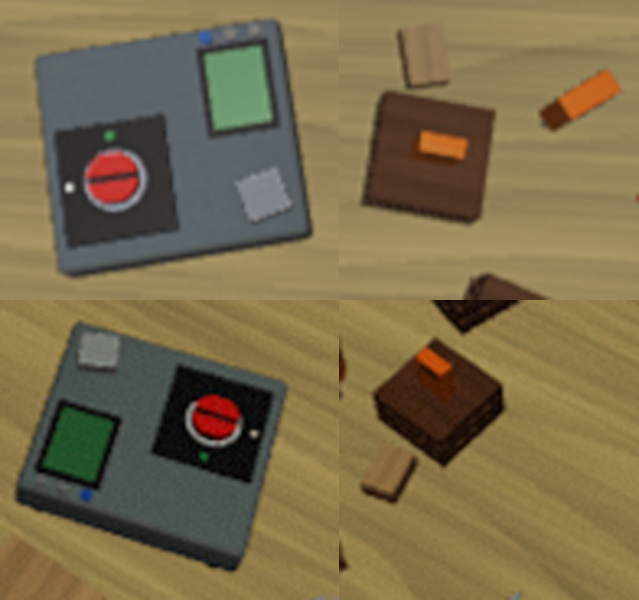

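The crops show the key's orange top face, lying roughly left to right in the top view. The red head's slot lies near the meter's y, which points roughly to world +y. Now the numbers.

```bash
cat >> h.py <<'E'
def soft(im,nm,box,k=6):
    x,y,w,h=box; c=cv2.resize(im[y:y+h,x:x+w],None,fx=k,fy=k,interpolation=cv2.INTER_CUBIC).astype(int)
    B,G,R=c[...,0],c[...,1],c[...,2]
    if nm=="red": m=(R>110)&(R-G>75)&(R-B>75)
    if nm=="orange": m=(R>150)&(R-B>100)
    if nm=="grey": m=(abs(R-B)<45)&(B-R>=2)|(R<45)
    m=m.astype(np.uint8)
    return m,lambda p:(np.asarray(p,float)+.5)/k-.5+[x,y]
def comps(m,f,amin=150):
    k,l,st,ce=cv2.connectedComponentsWithStats(m)
    o=sorted([i for i in range(1,k) if st[i,4]>amin],key=lambda i:-st[i,4])
    return [(st[i,4],f(ce[i]),(l==i).astype(np.uint8)) for i in o]
def rect(m,f):
    c=max(cv2.findContours(m,0,1)[0],key=cv2.contourArea);return f(cv2.boxPoints(cv2.minAreaRect(c))),f(cv2.minAreaRect(c)[0])
E
python3 - <<'E'
from h import *
I={n:cv2.imread(f"pics/{n}0.png") for n in C}
hc={};kc={}
for n,bl,bk in(("scene",(400,208,26,28),(268,146,24,24)),("top",(218,202,28,28),(395,204,28,22))):
    m,f=soft(I[n],"red",bl); cs=comps(m,f)[:2]
    pts=np.argwhere(m)[:,::-1].astype(np.int32)
    (hull)=cv2.convexHull(pts); M=cv2.moments(hull); hc[n]=f([M['m10']/M['m00'],M['m01']/M['m00']])
    for z in(76,80):
        a,b=[onz(n,c[1],z) for c in cs]; d=a-b; h=onz(n,hc[n],z)
        W=np.array([onz(n,f(p[0]),z)[:2] for p in hull]); 
        print(n,"lock",z,h.round(1),"slot dir deg",np.degrees(np.arctan2(d[0],-d[1])).round(1),"diam",np.ptp(W,0).round(1),"half gap",np.linalg.norm(d).round(1))
    m,f=soft(I[n],"orange",bk); c=comps(m,f)[0]; b,cen=rect(c[2],f); kc[n]=cen
    W=np.array([onz(n,p,90) for p in b]); print(n,"key",onz(n,cen,90).round(1),"centroid",onz(n,c[1],90).round(1),W[:,:2].round(1).tolist())
print("tri lock",tri(hc["scene"],hc["top"]),"key",tri(kc["scene"],kc["top"]))
# meter corners
for n,bx in(("top",(200,160,96,90)),("scene",(345,185,95,90))):
    m,f=soft(I[n],"grey",bx); m=cv2.morphologyEx(m,3,np.ones((15,15)));m=cv2.morphologyEx(m,2,np.ones((9,9)))
    b,cen=rect(m,f); print(n,"meter rect",b.round(1).tolist(), [onz(n,p,63)[:2].round(0).tolist() for p in b])
E
```

```text
scene lock 76 [520.6 250.1  76. ] slot dir deg 100.8 diam [39.6 39.4] half gap 19.7
scene lock 80 [522.9 250.5  80. ] slot dir deg 100.8 diam [39.4 39.3] half gap 19.7
scene key [ 544.6 -196.5   90. ] centroid [ 544.5 -196.8   90. ] [[549.4, -213.9], [534.6, -215.4], [539.8, -179.2], [554.4, -178.0]]
top lock 76 [520.1 249.4  76. ] slot dir deg 103.7 diam [39.3 40.8] half gap 19.2
top lock 80 [519.4 248.4  80. ] slot dir deg 103.7 diam [39.2 40.7] half gap 19.2
top key [ 543.7 -196.6   90. ] centroid [ 543.8 -196.6   90. ] [[538.2, -177.9], [553.7, -180.4], [549.1, -215.3], [533.7, -212.6]]
tri lock (array([520.11788286, 249.83656479,  75.00946615]), np.float64(0.4972240316693637)) key (array([ 543.93618848, -196.92396823,   88.91768221]), np.float64(0.3410549913454205))
top meter rect [[203.8, 177.8], [280.6, 165.5], [291.2, 232.1], [214.5, 244.4]] [[614.0, 330.0], [659.0, 133.0], [485.0, 92.0], [443.0, 283.0]]
scene meter rect [[349.3, 249.3], [366.3, 191.8], [434.9, 212.0], [417.9, 269.5]] [[685.0, 143.0], [496.0, 90.0], [450.0, 292.0], [637.0, 329.0]]
```

Everything agrees to within about 1 mm:

| Item | Position (mm) | Heading |
|---|---|---|
| Key | (544, -196.7), top at z = 89–90 | Width axis 82° |
| Lock | (520, 249.8), z = 75 | Slot about 102° |

Setting out now.

Call:
apply_moves(
  deltas="0.95 -0.8 0 0;0.95 -0.8 0 0;0.95 -0.8 0 0;0.95 -0.8 0 0;0.95 -0.8 0 0",
  fingers=1,
  force=40,
)

```text
t: 0.72
position: [278.8, -554.6, 242.0]
eef_rot: [[0.973, 0.231, -0.0], [0.231, -0.973, 0.001], [-0.0, -0.001, -1.0]]
force: [-0.1, 0.2, -0.1]
grip_width: 85.4
gripper_force: 0.0
```

Call:
apply_moves(
  deltas="0.95 -0.8 0 0;0.95 -0.8 0 0;0.95 -0.8 0 0;0.95 -0.8 0 0;0.95 -0.8 0 0",
)

```text
t: 1.35
position: [389.7, -405.0, 242.0]
eef_rot: [[0.973, 0.231, -0.0], [0.231, -0.973, 0.0], [-0.0, -0.0, -1.0]]
force: [0.7, -0.3, 0.1]
grip_width: 85.6
gripper_force: 0.0
```

Call:
apply_moves(
  deltas="0.95 -0.8 0 0;0.95 -0.8 0 0;0.95 -0.8 0 0;0.95 -0.8 0 0;0.95 -0.8 0 0",
)

```text
t: 1.98
position: [500.6, -255.5, 242.0]
eef_rot: [[0.973, 0.231, -0.0], [0.231, -0.973, 0.0], [-0.0, -0.0, -1.0]]
force: [0.5, -0.3, -0.7]
grip_width: 85.7
gripper_force: 0.0
```

Call:
apply_moves(
  deltas="0 0 0 -0.18;0 0 0 -0.18;0 0 0 -0.18;0 0 0 -0.18;0 0 0 -0.18",
)

```text
t: 2.6
position: [499.9, -256.5, 242.0]
eef_rot: [[0.419, 0.908, -0.001], [0.908, -0.419, 0.0], [-0.0, -0.001, -1.0]]
force: [0.1, 0.2, 0.5]
grip_width: 85.7
gripper_force: 0.0
```

Call:
apply_moves(
  deltas="0 0 0 -0.148;0 0 0 -0.149;0.8 0.4 0.5 0;0.8 0.4 0.5 0;0.57 0.39 0 0",
)

```text
t: 3.22
position: [544.5, -196.0, 211.2]
eef_rot: [[0.14, 0.99, -0.002], [0.99, -0.14, 0.001], [0.001, -0.002, -1.0]]
force: [-0.7, 0.3, 1.0]
grip_width: 85.1
gripper_force: 0.0
```

Call:
apply_moves(
  deltas="0 0 0.6 0;0 0 0.6 0;0 0 0.6 0;0 0 0.6 0;0 0 0.5 0",
)

```text
t: 3.85
position: [544.8, -197.2, 124.5]
eef_rot: [[0.141, 0.99, -0.0], [0.99, -0.141, -0.0], [-0.0, -0.0, -1.0]]
force: [0.5, -0.8, -0.8]
grip_width: 85.6
gripper_force: 0.0
```

```bash
cat >> h.py <<'E'
from rig import readout
def plan(x,y,z,hd):
    s=readout.get_state();R=np.array(s["eef_rot"]);p=s["position"]
    h=np.degrees(np.arctan2(R[1,1],R[0,1]));d=R.T@(np.array([x,y,z])-p)/30
    print("pos",p.round(2),"yhead",h.round(2),"twist rad",np.radians(h-hd).round(4),"units NOW-axes",d.round(3),"F",s["force"].round(2),"T",s["wrist_torque"].round(3))
    hh=np.radians(hd);Rt=np.array([[-np.sin(hh),np.cos(hh),0],[np.cos(hh),np.sin(hh),0],[0,0,-1]]);print("units target-axes",(Rt.T@(np.array([x,y,z])-p)/30).round(3))
E
python3 -c "
from h import *
plan(544,-196.7,64,-7.8)"
```

```text
pos [ 544.81 -197.17  124.53] yhead -8.08 twist rad -0.0049 units NOW-axes [ 0.012 -0.029  2.018] F [ 0.54 -0.83 -0.78] T [ 0.014 -0.003  0.068]
units target-axes [ 0.012 -0.029  2.018]
```

Call:
apply_moves(
  deltas="0 -0.03 0.5 0;0 0 0.5 0;0 0 0.5 0;0 0 0.5 0;0 0 0 0",
)

```text
t: 4.47
position: [543.1, -196.7, 63.9]
eef_rot: [[0.14, 0.99, -0.002], [0.99, -0.14, 0.001], [0.0, -0.002, -1.0]]
force: [0.5, 0.4, -0.1]
grip_width: 85.7
gripper_force: 0.0
```

Call:
apply_moves(
  deltas="0 0 0 0;0 0 0 0;0 0 0 0;0 0 0 0;0 0 0 0",
  fingers=-1,
  force=40,
)

```text
t: 5.1
position: [544.0, -197.1, 65.7]
eef_rot: [[0.141, 0.99, 0.001], [0.99, -0.141, -0.0], [-0.0, 0.001, -1.0]]
force: [-1.5, 0.1, 4.8]
grip_width: 15.4
gripper_force: 40.8
```

Call:
apply_moves(
  deltas="0 0 0 0;0 0 0 0;0 0 0 0;0 0 0 0;0 0 0 0",
)

```text
t: 5.72
position: [543.9, -197.1, 65.7]
eef_rot: [[0.141, 0.99, 0.0], [0.99, -0.141, -0.0], [-0.0, 0.001, -1.0]]
force: [-0.6, 0.2, 5.1]
grip_width: 15.6
gripper_force: 40.9
```

Call:
apply_moves(
  deltas="0 0 -0.3 0;0 0 -0.6 0;0 0 -0.8 0;0 0 -0.8 0;0 0 -0.8 0",
  force=60,
)

```text
t: 6.35
position: [543.3, -196.9, 166.1]
eef_rot: [[0.141, 0.99, -0.0], [0.99, -0.141, -0.0], [-0.0, -0.0, -1.0]]
force: [-0.2, -0.4, -1.3]
grip_width: 14.9
gripper_force: 59.2
```

Run:
```python
from h import *
plan(520.1,249.8,160,12.3)
im={n:imaging.get_image(n)[:,:,::-1].copy() for n in C}
for n in im: cv2.imwrite(f"pics/{n}1.png",im[n])
x=[cv2.resize(im["top"][160:260,370:450],None,fx=4,fy=4),cv2.resize(im["scene"][95:195,235:315],None,fx=4,fy=4)]
cv2.imwrite("pics/c1.png",np.hstack(x))
```

```text
pos [ 543.25 -196.92  166.09] yhead -8.08 twist rad -0.3557 units NOW-axes [14.634 -2.857  0.202] F [-0.16 -0.42 -1.31] T [-0.038 -0.051  0.079]
units target-axes [14.713  2.418  0.203]
```

View pics/c1.png

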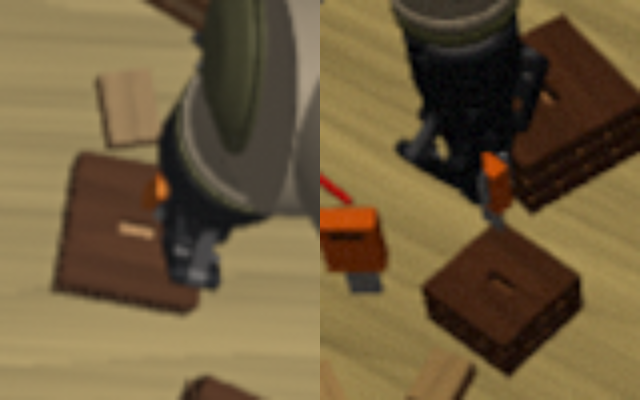

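The lift worked. The blade tip is visible in the scene view at about (277,149), and the well is empty. Next I carry the key to the lock.

Call:
apply_moves(
  deltas="0 0 0 -0.178;0 0 0 -0.178;0.92 0.151 0 0;0.92 0.151 0 0;0.92 0.151 0 0",
)

```text
t: 7.08
position: [538.7, -112.5, 164.1]
eef_rot: [[-0.213, 0.977, -0.001], [0.977, 0.213, 0.0], [0.0, -0.001, -1.0]]
force: [1.0, 0.3, -0.7]
grip_width: 15.2
gripper_force: 59.2
```

Call:
apply_moves(
  deltas="0.92 0.151 0 0;0.92 0.151 0 0;0.92 0.151 0 0;0.92 0.151 0 0;0.92 0.151 0 0",
)

```text
t: 7.7
position: [531.4, 27.2, 164.1]
eef_rot: [[-0.213, 0.977, -0.001], [0.977, 0.213, -0.0], [-0.0, -0.001, -1.0]]
force: [-0.2, -0.1, -1.1]
grip_width: 15.3
gripper_force: 59.2
```

Call:
apply_moves(
  deltas="0.92 0.151 0 0;0.92 0.151 0 0;0.92 0.151 0 0;0.92 0.151 0 0;0.92 0.151 0 0",
)

```text
t: 8.32
position: [524.1, 166.7, 164.1]
eef_rot: [[-0.213, 0.977, -0.001], [0.977, 0.213, -0.001], [-0.0, -0.001, -1.0]]
force: [0.3, -0.0, -1.3]
grip_width: 15.4
gripper_force: 59.2
```

Call:
apply_moves(
  deltas="0.92 0.151 0 0;0.92 0.151 0.2 0;0 0 0.4 0;0 0 0.3 0;0 0 0 0",
)

```text
t: 8.95
position: [521.3, 220.6, 136.3]
eef_rot: [[-0.212, 0.977, -0.002], [0.977, 0.212, -0.002], [-0.001, -0.002, -1.0]]
force: [-0.6, -0.2, -0.1]
grip_width: 15.3
gripper_force: 59.2
```

Run:
```python
from h import *
plan(520.1,249.8,140,12.3)
im={n:imaging.get_image(n)[:,:,::-1].copy() for n in C}
for n in im: cv2.imwrite(f"pics/{n}2.png",im[n])
x=[cv2.resize(im["top"][165:265,190:290],None,fx=4,fy=4),cv2.resize(im["scene"][165:265,365:465],None,fx=4,fy=4)]
cv2.imwrite("pics/c2.png",np.hstack(x))
for X in((520.1,249.8,75),): print(proj("scene",X),proj("top",X))
```

```text
pos [521.32 220.55 136.3 ] yhead 12.26 twist rad -0.0008 units NOW-axes [ 0.961  0.167 -0.125] F [-0.61 -0.21 -0.11] T [0.023 0.017 0.019]
units target-axes [ 0.961  0.168 -0.123]
[411.67455317 220.99438898] [229.85618781 214.0833676 ]
```

View pics/c2.png

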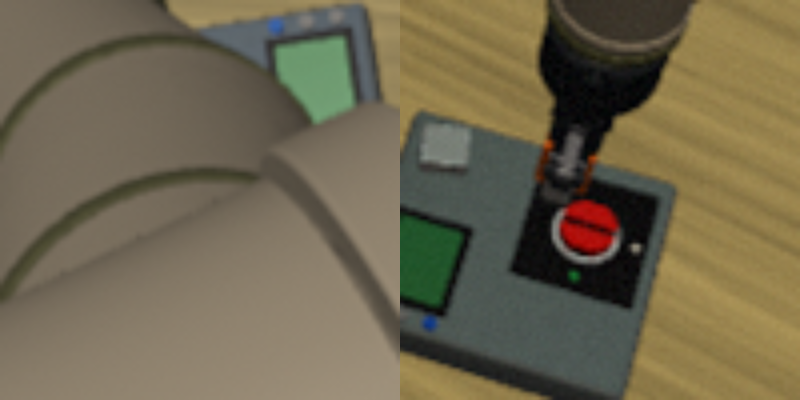

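The scene crop shows the blade just short of the head, with the slot parallel to it. I'll move over the slot, then ease down.

Call:
apply_moves(
  deltas="0.5 0.09 0 0;0.46 0.08 0 0;0 0 0.1 0;0 0 0.1 0;0 0 0 0",
)

```text
t: 9.68
position: [520.5, 250.7, 130.8]
eef_rot: [[-0.213, 0.977, -0.001], [0.977, 0.213, -0.001], [-0.001, -0.001, -1.0]]
force: [0.1, 0.3, -1.1]
grip_width: 15.1
gripper_force: 59.2
```

Call:
apply_moves(
  deltas="0 0 0.03 0;0 0 0.03 0;0 0 0 0;0 0 0 0;0 0 0 0",
)

```text
t: 10.3
position: [520.7, 251.2, 129.5]
eef_rot: [[-0.213, 0.977, 0.0], [0.977, 0.213, 0.0], [0.0, 0.0, -1.0]]
force: [-0.3, -0.2, -0.8]
grip_width: 15.3
gripper_force: 59.2
```

Run:
```python
from h import *
plan(520.1,249.8,125,12.3)
im={n:imaging.get_image(n)[:,:,::-1].copy() for n in ("scene",)}
cv2.imwrite("pics/scene3.png",im["scene"])
cv2.imwrite("pics/c3.png",cv2.resize(im["scene"][180:260,370:450],None,fx=7,fy=7,interpolation=cv2.INTER_CUBIC))
```

```text
pos [520.66 251.24 129.48] yhead 12.32 twist rad 0.0003 units NOW-axes [-0.043 -0.029  0.149] F [-0.32 -0.24 -0.81] T [ 0.011 -0.022 -0.07 ]
units target-axes [-0.043 -0.029  0.149]
```

View pics/c3.png

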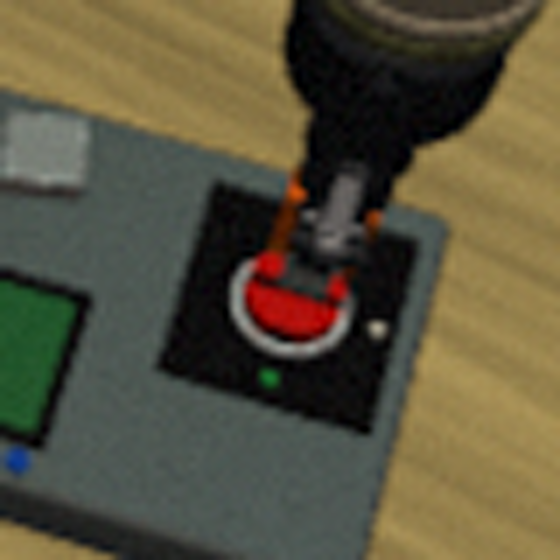

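The blade sits over the slot: its tip is at crop (310,285), and the slot ends show on both sides of it. Lowering gently.

Call:
apply_moves(
  deltas="-0.02 -0.01 0.03 0;0 0 0.03 0;0 0 0 0;0 0 0 0;0 0 0 0",
)

```text
t: 10.98
position: [520.5, 250.6, 127.7]
eef_rot: [[-0.213, 0.977, -0.0], [0.977, 0.213, 0.0], [0.0, -0.0, -1.0]]
force: [-0.4, 0.3, -1.4]
grip_width: 15.2
gripper_force: 59.2
```

Call:
apply_moves(
  deltas="0 0 0.03 0;0 0 0.03 0;0 0 0 0;0 0 0 0;0 0 0 0",
)

```text
t: 11.6
position: [520.5, 250.6, 125.9]
eef_rot: [[-0.213, 0.977, 0.0], [0.977, 0.213, 0.0], [0.0, 0.0, -1.0]]
force: [-0.4, 0.1, -0.8]
grip_width: 15.3
gripper_force: 59.2
```

Call:
apply_moves(
  deltas="0 0 0.02 0;0 0 0.02 0;0 0 0 0;0 0 0 0;0 0 0 0",
)

```text
t: 12.22
position: [520.5, 250.6, 124.6]
eef_rot: [[-0.213, 0.977, 0.0], [0.977, 0.213, 0.0], [0.0, 0.0, -1.0]]
force: [0.6, -0.1, -0.9]
grip_width: 15.2
gripper_force: 59.1
```

Call:
apply_moves(
  deltas="0 0 0.02 0;0 0 0.02 0;0 0 0 0;0 0 0 0;0 0 0 0",
)

```text
t: 12.85
position: [520.5, 250.6, 123.4]
eef_rot: [[-0.213, 0.977, -0.0], [0.977, 0.213, 0.0], [0.0, 0.0, -1.0]]
force: [0.6, -0.1, -1.0]
grip_width: 15.6
gripper_force: 59.1
```

Call:
apply_moves(
  deltas="0 0 0.02 0;0 0 0.02 0;0 0 0 0;0 0 0 0;0 0 0 0",
)

```text
t: 13.48
position: [520.5, 250.6, 122.2]
eef_rot: [[-0.213, 0.977, -0.0], [0.977, 0.213, -0.0], [-0.0, -0.0, -1.0]]
force: [1.0, 0.9, -1.1]
grip_width: 15.2
gripper_force: 59.1
```

Call:
apply_moves(
  deltas="0 0 0.02 0;0 0 0.02 0;0 0 0 0;0 0 0 0;0 0 0 0",
)

```text
t: 14.1
position: [520.5, 250.6, 121.1]
eef_rot: [[-0.213, 0.977, 0.0], [0.977, 0.213, 0.0], [0.0, 0.0, -1.0]]
force: [0.4, -0.1, 3.7]
grip_width: 15.3
gripper_force: 59.5
```

Call:
apply_moves(
  deltas="0 0 0.02 0;0 0 0.02 0;0 0 0 0;0 0 0 0;0 0 0 0",
)

```text
t: 14.72
position: [520.6, 250.6, 119.9]
eef_rot: [[-0.213, 0.977, 0.0], [0.977, 0.213, 0.0], [0.0, 0.0, -1.0]]
force: [0.2, 0.3, 4.0]
grip_width: 15.2
gripper_force: 59.7
```

Contact came at a blade height of about 70.4 mm. The head's top must be at least 74 mm, so the blade is on the slot floor. Pressing.

Call:
apply_moves(
  deltas="0 0 0.02 0;0 0 0.02 0;0 0 0 0;0 0 0 0;0 0 0 0",
)

```text
t: 15.35
position: [520.5, 250.7, 118.7]
eef_rot: [[-0.213, 0.977, 0.0], [0.977, 0.213, 0.0], [0.0, 0.0, -1.0]]
force: [0.4, -0.1, 4.8]
grip_width: 15.1
gripper_force: 59.9
```

Call:
apply_moves(
  deltas="0 0 0.02 0;0 0 0.02 0;0 0 0 0;0 0 0 0;0 0 0 0",
)

```text
t: 15.98
position: [520.5, 250.6, 117.6]
eef_rot: [[-0.213, 0.977, 0.0], [0.977, 0.213, 0.0], [0.0, 0.0, -1.0]]
force: [0.4, -0.5, 5.7]
grip_width: 15.6
gripper_force: 60.1
```

Call:
apply_moves(
  deltas="0 0 0.01 0;0 0 0.01 0;0 0 0 0;0 0 0 0;0 0 0 0",
)

```text
t: 16.6
position: [520.5, 250.6, 117.1]
eef_rot: [[-0.213, 0.977, 0.0], [0.977, 0.213, 0.0], [-0.0, 0.0, -1.0]]
force: [-0.0, -0.2, 7.1]
grip_width: 15.1
gripper_force: 60.2
```

Run:
```python
from h import *
plan(520.1,249.8,117,-77.2)
im=imaging.get_image("scene")[:,:,::-1].copy()
cv2.imwrite("pics/c4.png",cv2.resize(im[180:260,370:450],None,fx=7,fy=7,interpolation=cv2.INTER_CUBIC))
```

```text
pos [520.53 250.61 117.06] yhead 12.32 twist rad 1.5624 units NOW-axes [-0.023 -0.02   0.002] F [-0.02 -0.19  7.08] T [-0.081 -0.085  0.037]
units target-axes [-0.02   0.023  0.002]
```

View pics/c4.png

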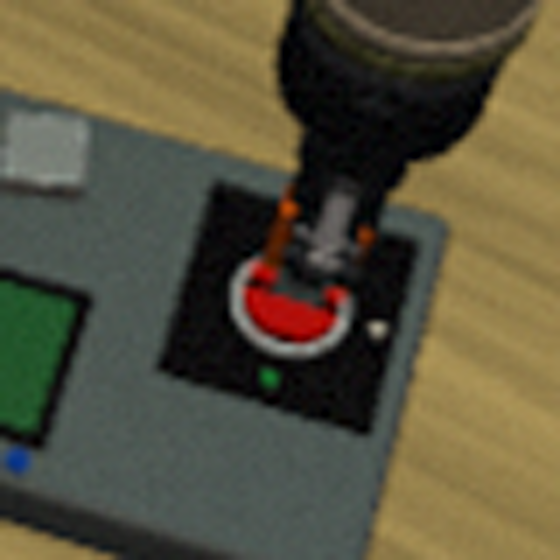

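The blade is in the slot, with the head visible on both sides at crop (265,272) and (340,298). Net press is about 8 N, so about 4 mm down. Turning clockwise.

Call:
apply_moves(
  deltas="0 0 0 0.05;0 0 0 0.05;0 0 0 0.05;0 0 0 0.05;0 0 0 0.05",
)

```text
t: 17.27
position: [521.2, 250.7, 117.2]
eef_rot: [[0.037, 0.999, 0.001], [0.999, -0.037, 0.001], [0.001, 0.001, -1.0]]
force: [1.7, -1.1, 7.6]
grip_width: 15.5
gripper_force: 60.2
```

```bash
python3 -c "
from h import *
plan(520.1,249.8,117,-77.2)"
```

```text
pos [521.24 250.73 117.2 ] yhead -2.1 twist rad 1.3108 units NOW-axes [-0.032 -0.037  0.007] F [ 1.67 -1.1   7.58] T [-0.15  -0.558  0.1  ]
units target-axes [-0.044  0.022  0.007]
```

Call:
apply_moves(
  deltas="0 0 0 0.1;0 0 0 0.1;0 0 0 0.1;0 0 0 0.1;0 0 0 0.1",
)

```text
t: 17.9
position: [521.9, 250.6, 117.4]
eef_rot: [[0.513, 0.858, 0.003], [0.858, -0.513, 0.001], [0.002, 0.002, -1.0]]
force: [3.1, -0.8, 6.2]
grip_width: 15.4
gripper_force: 60.2
```

```bash
python3 -c "
from h import *
plan(520.1,249.8,117,-77.2)"
```

```text
pos [521.88 250.58 117.36] yhead -30.86 twist rad 0.8087 units NOW-axes [-0.053 -0.038  0.012] F [ 3.1  -0.83  6.18] T [-0.264 -0.981  0.067]
units target-axes [-0.064  0.012  0.012]
```

Call:
apply_moves(
  deltas="0.017 0.03 0.02 0;0 0 0 0.1;0 0 0 0.1;0 0 0 0.1;0 0 0 0.1",
)

```text
t: 18.52
position: [522.5, 250.3, 116.7]
eef_rot: [[0.807, 0.591, 0.002], [0.591, -0.807, 0.0], [0.002, 0.001, -1.0]]
force: [3.7, -2.3, 7.8]
grip_width: 15.5
gripper_force: 60.3
```

```bash
python3 -c "
from h import *
plan(520.1,249.8,117,-77.2)"
```

```text
pos [522.49 250.31 116.68] yhead -53.78 twist rad 0.4088 units NOW-axes [-0.074 -0.034 -0.011] F [ 3.67 -2.31  7.83] T [-0.46  -0.61   0.094]
units target-axes [-0.082 -0.001 -0.011]
```

Call:
apply_moves(
  deltas="0.015 0.036 0 0;0 0 0 0.09;0 0 0 0.09;0 0 0 0.06;0 0 0 0",
)

```text
t: 19.15
position: [522.9, 250.0, 116.5]
eef_rot: [[0.923, 0.385, 0.001], [0.385, -0.923, 0.0], [0.001, 0.0, -1.0]]
force: [1.1, -0.6, 7.5]
grip_width: 15.4
gripper_force: 60.4
```

```bash
python3 -c "
from h import *
plan(520.1,249.8,117,-77.2)"
```

```text
pos [522.87 250.   116.55] yhead -67.37 twist rad 0.1716 units NOW-axes [-0.088 -0.029 -0.015] F [ 1.15 -0.63  7.52] T [-0.172 -0.237  0.045]
units target-axes [-0.092 -0.014 -0.015]
```

Call:
apply_moves(
  deltas="0 0 0 0.04;0 0 0 0.04;0 0 0 0.04;0 0 0 0;0 0 0 0",
)

```text
t: 19.77
position: [522.9, 249.8, 116.5]
eef_rot: [[0.962, 0.272, 0.001], [0.272, -0.962, 0.0], [0.001, 0.0, -1.0]]
force: [1.5, -1.0, 6.7]
grip_width: 15.2
gripper_force: 60.3
```

```bash
python3 -c "
from h import *
plan(520.1,249.8,117,-77.2)"
```

```text
pos [522.94 249.82 116.54] yhead -74.21 twist rad 0.0522 units NOW-axes [-0.091 -0.025 -0.016] F [ 1.49 -1.04  6.7 ] T [-0.236 -0.288  0.024]
units target-axes [-0.092 -0.02  -0.015]
```

Call:
apply_moves(
  deltas="0 0 0 0.025;0 0 0 0.025;0 0 0 0;0 0 0 0;0 0 0 0",
)

```text
t: 20.4
position: [523.0, 249.7, 116.6]
eef_rot: [[0.975, 0.224, 0.001], [0.224, -0.975, 0.0], [0.001, 0.0, -1.0]]
force: [0.5, -0.6, 8.0]
grip_width: 15.5
gripper_force: 60.3
```

```bash
python3 -c "
from h import *
plan(520.1,249.8,117,-77.2)"
```

```text
pos [522.97 249.74 116.55] yhead -77.08 twist rad 0.0022 units NOW-axes [-0.093 -0.023 -0.015] F [ 0.49 -0.6   7.97] T [-0.238 -0.293  0.031]
units target-axes [-0.093 -0.023 -0.015]
```

Call:
apply_moves(
  deltas="0 0 0 0.02;0 0 0 0;0 0 0 0;0 0 0 0;0 0 0 0",
)

```text
t: 21.02
position: [523.0, 249.7, 116.6]
eef_rot: [[0.979, 0.204, 0.001], [0.204, -0.979, -0.0], [0.001, 0.0, -1.0]]
force: [0.8, -1.3, 7.0]
grip_width: 15.3
gripper_force: 60.3
```

```bash
python3 -c "
from h import *
plan(520.1,249.8,117,-77.2)"
```

```text
pos [522.97 249.7  116.56] yhead -78.22 twist rad -0.0178 units NOW-axes [-0.093 -0.023 -0.015] F [ 0.76 -1.29  7.  ] T [-0.248 -0.306  0.008]
units target-axes [-0.093 -0.024 -0.015]
```

```bash
cat >> h.py <<'E'
def q():
    s=readout.get_state();R=s["eef_rot"];print("yhead",np.degrees(np.arctan2(R[1,1],R[0,1])).round(2),"z",s["position"][2].round(2),"Fz",s["force"].round(1),"T",s["wrist_torque"].round(3),"j7",s["joint_efforts"][6].round(3))
E
python3 -c "
from h import *
q()"
```

```text
yhead -78.22 z 116.56 Fz [ 0.8 -1.3  7. ] T [-0.248 -0.306  0.008] j7 -0.052
```

Call:
apply_moves(
  deltas="0 0 0 0.02;0 0 0 0;0 0 0 0;0 0 0 0;0 0 0 0",
)

```text
t: 21.65
position: [523.0, 249.7, 116.5]
eef_rot: [[0.983, 0.184, 0.001], [0.184, -0.983, 0.0], [0.001, 0.0, -1.0]]
force: [1.0, -0.6, 8.1]
grip_width: 15.6
gripper_force: 60.3
```

```bash
python3 -c "
from h import *
q()"
```

```text
yhead -79.37 z 116.55 Fz [ 1.  -0.6  8.1] T [-0.339 -0.231  0.029] j7 -0.052
```

Call:
apply_moves(
  deltas="0 0 0 0.015;0 0 0 0;0 0 0 0;0 0 0 0;0 0 0 0",
)

```text
t: 22.28
position: [523.0, 249.7, 116.6]
eef_rot: [[0.985, 0.17, 0.001], [0.17, -0.985, -0.0], [0.001, 0.0, -1.0]]
force: [1.5, -1.7, 8.0]
grip_width: 15.6
gripper_force: 60.3
```

```bash
python3 -c "
from h import *
q()"
```

```text
yhead -80.22 z 116.56 Fz [ 1.5 -1.7  8. ] T [-0.282 -0.272  0.035] j7 -0.055
```

The joint 7 effort gives a clean torque reading, steady at turning friction (0.052). I'll continue in small steps until it rises.

Call:
apply_moves(
  deltas="0 0 0 0.015;0 0 0 0;0 0 0 0;0 0 0 0;0 0 0 0",
)

```text
t: 22.9
position: [523.0, 249.7, 116.5]
eef_rot: [[0.988, 0.155, 0.001], [0.155, -0.988, -0.0], [0.001, 0.0, -1.0]]
force: [1.1, -1.1, 7.9]
grip_width: 15.3
gripper_force: 60.3
```

```bash
python3 -c "
from h import *
q()"
```

```text
yhead -81.09 z 116.54 Fz [ 1.1 -1.1  7.9] T [-0.302 -0.352  0.043] j7 -0.055
```

Call:
apply_moves(
  deltas="0 0 0 0.015;0 0 0 0;0 0 0 0;0 0 0 0;0 0 0 0",
)

```text
t: 23.52
position: [523.0, 249.7, 116.6]
eef_rot: [[0.99, 0.14, 0.001], [0.14, -0.99, -0.0], [0.001, 0.0, -1.0]]
force: [1.8, -1.8, 8.1]
grip_width: 15.4
gripper_force: 60.3
```

```bash
python3 -c "
from h import *
q()"
```

```text
yhead -81.95 z 116.58 Fz [ 1.8 -1.8  8.1] T [-0.306 -0.296  0.021] j7 -0.055
```

Call:
apply_moves(
  deltas="0 0 0 0.015;0 0 0 0;0 0 0 0;0 0 0 0;0 0 0 0",
)

```text
t: 24.15
position: [523.0, 249.6, 116.5]
eef_rot: [[0.992, 0.125, 0.001], [0.125, -0.992, -0.0], [0.001, 0.0, -1.0]]
force: [1.1, -1.4, 7.1]
grip_width: 15.3
gripper_force: 60.3
```

```bash
python3 -c "
from h import *
q()"
```

```text
yhead -82.81 z 116.54 Fz [ 1.1 -1.4  7.1] T [-0.372 -0.346  0.017] j7 -0.055
```

Call:
apply_moves(
  deltas="0 0 0 0.015;0 0 0 0;0 0 0 0;0 0 0 0;0 0 0 0",
)

```text
t: 24.78
position: [523.0, 249.6, 116.5]
eef_rot: [[0.994, 0.11, 0.001], [0.11, -0.994, -0.0], [0.001, 0.0, -1.0]]
force: [1.7, -1.6, 7.1]
grip_width: 15.6
gripper_force: 60.4
```

```bash
python3 -c "
from h import *
q()"
```

```text
yhead -83.67 z 116.55 Fz [ 1.7 -1.6  7.1] T [-0.322 -0.282  0.083] j7 -0.101
```

Call:
apply_moves(
  deltas="0 0 0 0.006;0 0 0 0;0 0 0 0;0 0 0 0;0 0 0 0",
)

```text
t: 25.4
position: [523.0, 249.6, 116.5]
eef_rot: [[0.995, 0.104, 0.001], [0.104, -0.995, -0.0], [0.001, 0.0, -1.0]]
force: [1.2, -1.7, 7.2]
grip_width: 15.5
gripper_force: 60.4
```

```bash
python3 -c "
from h import *
q()"
```

```text
yhead -84.0 z 116.54 Fz [ 1.2 -1.7  7.2] T [-0.36  -0.29   0.148] j7 -0.123
```

The torque keeps climbing, now 0.12 N m, so the stop is met. I'll back off into the slot play and lift.

Call:
apply_moves(
  deltas="0 0 0 -0.03;0.005 0.03 0 -0.03;0 0 0 0;0 0 -0.04 0;0 0 -0.04 0",
)

```text
t: 26.02
position: [523.0, 249.3, 118.9]
eef_rot: [[0.986, 0.164, 0.0], [0.164, -0.986, 0.0], [0.001, -0.0, -1.0]]
force: [1.3, 0.4, 5.5]
grip_width: 15.0
gripper_force: 60.1
```

```bash
python3 -c "
from h import *
q()"
```

```text
yhead -80.56 z 118.85 Fz [1.3 0.4 5.5] T [ 0.218 -0.218 -0.002] j7 0.018
```

Call:
apply_moves(
  deltas="0 0 -0.05 0;0 0 -0.05 0;0 0 -0.05 0;0 0 -0.05 0;0 0 -0.05 0",
)

```text
t: 26.65
position: [522.3, 248.9, 125.9]
eef_rot: [[0.986, 0.164, -0.001], [0.164, -0.986, -0.0], [-0.001, 0.0, -1.0]]
force: [0.1, -0.3, -1.7]
grip_width: 15.3
gripper_force: 59.2
```

```bash
python3 -c "
from h import *
q()"
```

```text
yhead -80.55 z 125.93 Fz [ 0.1 -0.3 -1.7] T [0.129 0.043 0.001] j7 -0.001
```

Call:
apply_moves(
  deltas="0 0 -0.1 0;0 0 -0.3 0;0 0 -0.5 0;0 0 -0.5 0;0 0 -0.2 0",
)

```text
t: 27.28
position: [523.3, 249.3, 175.8]
eef_rot: [[0.986, 0.164, 0.002], [0.164, -0.986, 0.001], [0.002, -0.001, -1.0]]
force: [0.0, 0.3, -0.7]
grip_width: 15.6
gripper_force: 59.2
```

Call:
apply_moves(
  deltas="0 0 0 -0.18;0 0 0 -0.18;0 0 0 -0.18;0 0 0 -0.18;0 0 0 -0.18",
)

```text
t: 27.9
position: [522.7, 249.0, 174.4]
eef_rot: [[0.479, 0.878, 0.0], [0.878, -0.479, -0.0], [-0.0, 0.0, -1.0]]
force: [-0.6, -0.7, -0.9]
grip_width: 15.1
gripper_force: 59.2
```

Call:
apply_moves(
  deltas="0 0 0 -0.18;0 0 0 -0.185;-0.97 0.185 0 0;-0.97 0.185 0 0;-0.97 0.185 0 0",
)

```text
t: 28.52
position: [527.0, 159.3, 174.4]
eef_rot: [[0.141, 0.99, 0.0], [0.99, -0.141, -0.0], [-0.0, 0.0, -1.0]]
force: [-0.5, -0.1, -0.3]
grip_width: 15.4
gripper_force: 59.2
```

Call:
apply_moves(
  deltas="-0.97 0.185 0 0;-0.97 0.185 0 0;-0.97 0.185 0 0;-0.97 0.185 0 0;-0.97 0.185 0 0",
)

```text
t: 29.15
position: [534.1, 11.3, 174.4]
eef_rot: [[0.141, 0.99, 0.0], [0.99, -0.141, -0.0], [-0.0, 0.0, -1.0]]
force: [-0.7, 0.3, -0.8]
grip_width: 15.3
gripper_force: 59.2
```

Call:
apply_moves(
  deltas="-0.97 0.185 0 0;-0.97 0.185 0 0;-0.97 0.185 0 0;-0.97 0.185 0 0;-0.97 0.185 0 0",
)

```text
t: 29.78
position: [541.0, -136.7, 174.4]
eef_rot: [[0.141, 0.99, 0.0], [0.99, -0.141, -0.0], [-0.0, 0.0, -1.0]]
force: [1.3, -0.0, -1.7]
grip_width: 15.2
gripper_force: 59.2
```

Run:
```python
from h import *
plan(543.9,-197.1,110,-8.08)
im={n:imaging.get_image(n)[:,:,::-1].copy() for n in C}
x=[cv2.resize(im["top"][160:260,190:290],None,fx=4,fy=4),cv2.resize(im["scene"][80:180,235:335],None,fx=4,fy=4)]
cv2.imwrite("pics/c5.png",np.hstack(x))
m,f=soft(im["top"],"red",(218,202,28,28)); cs=comps(m,f)[:2]
a,b=[onz("top",c[1],76) for c in cs]; d=a-b; print("slot dir",np.degrees(np.arctan2(d[0],-d[1])))
m,f=soft(im["scene"],"red",(400,208,26,28)); cs=comps(m,f)[:2]
a,b=[onz("scene",c[1],76) for c in cs]; d=a-b; print("slot dir",np.degrees(np.arctan2(d[0],-d[1])))
```

```text
pos [ 541.01 -136.7   174.39] yhead -8.08 twist rad -0.0001 units NOW-axes [-1.979  0.378  2.147] F [ 1.3  -0.01 -1.72] T [-0.016 -0.015  0.032]
units target-axes [-1.98   0.378  2.146]
slot dir 10.78362470815216
slot dir -167.7376338590655
```

View pics/c5.png

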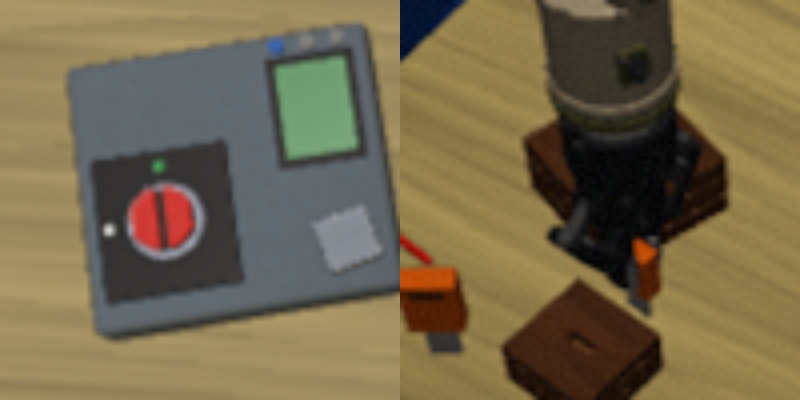

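The lock's slot now points at the green mark at crop (158,165), measured at about 11.5°, so it turned about 90°. The key is still straight in the grip. Returning it to the well.

Call:
apply_moves(
  deltas="-0.66 0.126 0.3 0;-0.66 0.126 0.5 0;-0.66 0.126 0.5 0;0 0 0.5 0;0 0 0.34 0",
)

```text
t: 30.5
position: [543.5, -195.5, 108.4]
eef_rot: [[0.14, 0.99, -0.001], [0.99, -0.14, 0.001], [0.001, -0.002, -1.0]]
force: [0.0, 0.8, -0.6]
grip_width: 15.3
gripper_force: 59.2
```

Call:
apply_moves(
  deltas="0 0 0 0;0 0 0 0;0 0 0 0;0 0 0 0;0 0 0 0",
)

```text
t: 31.12
position: [544.0, -196.0, 110.2]
eef_rot: [[0.141, 0.99, 0.0], [0.99, -0.141, -0.0], [-0.0, 0.0, -1.0]]
force: [-0.4, -0.7, -0.6]
grip_width: 15.5
gripper_force: 59.2
```

Run:
```python
from h import *
plan(543.9,-197.1,68,-8.08)
im=imaging.get_image("scene")[:,:,::-1].copy()
cv2.imwrite("pics/c6.png",cv2.resize(im[110:200,235:325],None,fx=6,fy=6,interpolation=cv2.INTER_CUBIC))
```

```text
pos [ 544.04 -196.04  110.21] yhead -8.08 twist rad 0.0 units NOW-axes [-0.036 -0.     1.407] F [-0.37 -0.69 -0.64] T [-0.027 -0.03   0.004]
units target-axes [-0.036  0.     1.407]
```

View pics/c6.png

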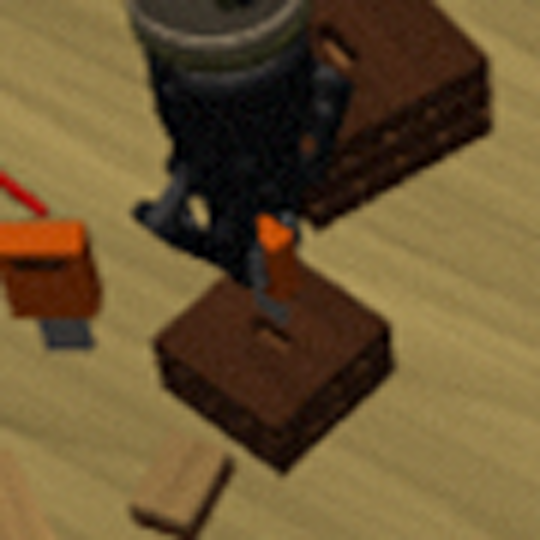

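The blade, with its tip at crop (273,308), is just above the well at (272,332) and in line with it. Inserting.

Call:
apply_moves(
  deltas="-0.036 0 0.1 0;0 0 0.1 0;0 0 0.15 0;0 0 0.15 0;0 0 0.1 0",
)

```text
t: 31.8
position: [543.8, -197.0, 91.5]
eef_rot: [[0.14, 0.99, -0.0], [0.99, -0.14, 0.0], [0.0, -0.0, -1.0]]
force: [1.1, 0.6, -1.0]
grip_width: 15.3
gripper_force: 59.2
```

Call:
apply_moves(
  deltas="0 0 0.15 0;0 0 0.15 0;0 0 0.15 0;0 0 0.15 0;0 0 0.1 0",
)

```text
t: 32.42
position: [543.8, -197.0, 70.6]
eef_rot: [[0.141, 0.99, -0.0], [0.99, -0.141, 0.0], [0.0, -0.0, -1.0]]
force: [0.4, 0.3, 0.5]
grip_width: 15.7
gripper_force: 59.2
```

Call:
apply_moves(
  deltas="0 0 0.04 0;0 0 0.02 0;0 0 0 0;0 0 0 0;0 0 0 0",
)

```text
t: 33.05
position: [543.8, -197.1, 69.2]
eef_rot: [[0.141, 0.99, 0.0], [0.99, -0.141, -0.0], [-0.0, 0.0, -1.0]]
force: [0.2, -0.7, -1.3]
grip_width: 15.3
gripper_force: 59.2
```

Call:
apply_moves(
  deltas="0 0 0.04 0;0 0 0.03 0;0 0 0.02 0;0 0 0 0;0 0 0 0",
)

```text
t: 33.67
position: [543.8, -197.0, 66.5]
eef_rot: [[0.14, 0.99, -0.0], [0.99, -0.14, 0.0], [0.0, -0.0, -1.0]]
force: [-0.3, 0.7, -1.0]
grip_width: 15.2
gripper_force: 59.2
```

Call:
apply_moves(
  deltas="0 0 0.02 0;0 0 0 0;0 0 0 0;0 0 0 0;0 0 0 0",
)

```text
t: 34.3
position: [543.8, -197.0, 65.9]
eef_rot: [[0.14, 0.99, 0.0], [0.99, -0.14, -0.0], [-0.0, 0.0, -1.0]]
force: [0.2, -0.6, -1.7]
grip_width: 15.2
gripper_force: 59.2
```

Call:
apply_moves(
  deltas="0 0 0.02 0;0 0 0 0;0 0 0 0;0 0 0 0;0 0 0 0",
)

```text
t: 34.92
position: [543.8, -197.1, 65.7]
eef_rot: [[0.14, 0.99, 0.0], [0.99, -0.14, -0.0], [-0.0, 0.0, -1.0]]
force: [-0.6, 0.9, 4.7]
grip_width: 15.6
gripper_force: 60.2
```

Call:
apply_moves(
  deltas="0 0 0.02 0;0 0 0 0;0 0 0 0;0 0 0 0;0 0 0 0",
)

```text
t: 35.55
position: [543.8, -197.1, 65.7]
eef_rot: [[0.141, 0.99, 0.0], [0.99, -0.141, -0.001], [-0.0, 0.001, -1.0]]
force: [-2.7, 0.4, 12.9]
grip_width: 15.4
gripper_force: 61.3
```

The handle is seated on the block at the same 65.7 mm as before. Relieving the load and releasing.

Call:
apply_moves(
  deltas="0 0 -0.03 0;0 0 0 0;0 0 0 0;0 0 0 0;0 0 0 0",
)

```text
t: 36.17
position: [543.9, -197.1, 65.7]
eef_rot: [[0.141, 0.99, 0.0], [0.99, -0.141, -0.0], [-0.0, 0.0, -1.0]]
force: [-0.9, 1.0, 4.6]
grip_width: 15.4
gripper_force: 60.0
```

Call:
apply_moves(
  deltas="0 0 0 0;0 0 0 0;0 0 0 0;0 0 0 0;0 0 0 0",
  fingers=1,
)

```text
t: 36.8
position: [543.8, -197.1, 65.5]
eef_rot: [[0.141, 0.99, -0.0], [0.99, -0.141, 0.0], [-0.0, -0.0, -1.0]]
force: [-0.5, -0.4, -0.2]
grip_width: 85.4
gripper_force: 0.0
```

Call:
apply_moves(
  deltas="0 0 0 0;0 0 0 0;0 0 0 0;0 0 0 0;0 0 0 0",
)

```text
t: 37.42
position: [543.8, -197.1, 65.5]
eef_rot: [[0.14, 0.99, -0.0], [0.99, -0.14, -0.0], [-0.0, -0.0, -1.0]]
force: [-0.3, -0.2, -0.5]
grip_width: 85.3
gripper_force: 0.0
```

Call:
apply_moves(
  deltas="0 0 -0.3 0;0 0 -0.8 0;0 0 -1 0;0 0 -1 0;0 0 -1 0",
)

```text
t: 38.05
position: [543.7, -197.1, 190.2]
eef_rot: [[0.14, 0.99, 0.0], [0.99, -0.14, -0.0], [-0.0, 0.0, -1.0]]
force: [0.2, -0.4, -0.6]
grip_width: 85.1
gripper_force: 0.0
```

Call:
apply_moves(
  deltas="-0.9 0 -0.5 0;-0.9 0 0 0;-0.9 0 0 0;-0.9 0 0 0;-0.9 0 0 0",
)

```text
t: 38.67
position: [524.6, -331.5, 204.3]
eef_rot: [[0.14, 0.99, 0.0], [0.99, -0.14, -0.0], [-0.0, 0.0, -1.0]]
force: [-0.4, -0.4, 0.7]
grip_width: 85.6
gripper_force: 0.0
```

Run:
```python
from h import *
q()
im={n:imaging.get_image(n)[:,:,::-1].copy() for n in C}
x=[cv2.resize(im["top"][150:250,190:440],None,fx=3,fy=3),cv2.resize(im["scene"][110:210,220:470],None,fx=3,fy=3)]
cv2.imwrite("pics/c7.png",np.vstack(x))
kc={}
for n,bk in(("scene",(268,146,24,24)),("top",(395,204,28,22))):
    try:
        m,f=soft(im[n],"orange",bk); c=comps(m,f)[0]; b,cen=rect(c[2],f);print(n,onz(n,cen,90).round(1))
    except Exception as e: print(n,e)
```

```text
yhead -8.07 z 204.29 Fz [-0.4 -0.4  0.7] T [-0.012 -0.005 -0.005] j7 -0.565
scene [ 543.  -196.5   90. ]
top [ 542.2 -196.4   90. ]
```

View pics/c7.png

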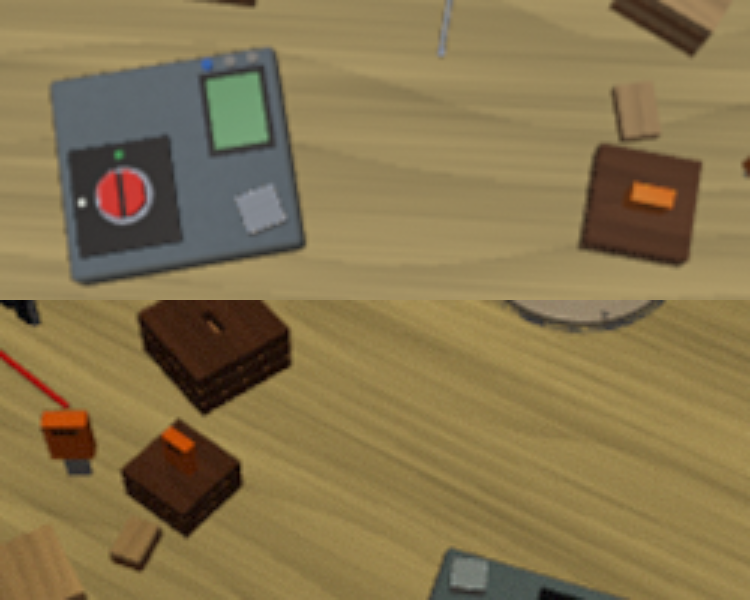

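The key is upright in the small stand at top crop (653,195), the lock's slot points at the green mark at (120,195), and the bystanders in view haven't moved. The robot is clear of everything, so I'm handing in.

```bash
python3 -c "
from rig import r
print(r.sign_off())"
```

```text
the job is handed in; nothing more can be done
None
```

The lock was pressed and turned a quarter turn clockwise to its stop, and the camera shows its slot at the locked mark. The key is back upright in its small stand, and I handed the job in at about 39 s; no verdict was returned.

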